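# Finish the carton layer, then present the label reader

### The arm

A 6-joint arm with a two-finger parallel gripper is mounted at the origin on a cart in front of the work surface, level with it; the furniture and walls round the work are solid. World frame = base frame: x ahead of the robot, y to its left, z up, the work surface at z = 0. Lengths are in m, angles in rad, forces in N, time in s.
With the tool pointing down it reaches from about 0.375 to 0.9 m from the base axis. Payload 3.1 kg.
Tool frame: the origin (TCP) lies between the finger pads; the fingertips stand 19 mm ahead of it and the grasp point (between the pads) is the TCP; z points along the fingers, y is the line along which they close (so a half turn about z gives the same grasp; the last joint's range is limited). The gripper opens to 87 mm and grips with 3 to 60 N. Pads are 19 mm wide; open, the fingers measure 117 mm over their backs; the gripper's body (75 mm by 190 mm) begins 51 mm behind the grasp point.
Start: joints at [-1.524, 0.527, 1.433, -0, 1.181, -0.178], TCP at [0.139, -0.609, 0.242] pointing down, gripper open.
Joint ranges: [-3.08, 3.08], [-0.75, 2.2], [0.22, 2.44], [-1.43, 4.57], [0, 2.65], [-2.85, 2.85]. Speed limits (rad/s): [2.79, 2.79, 3.14, 3.14, 3.14, 3.14].

### API

Orientations are given as a unit quaternion [x, y, z, w].
In Python, from rig import robot, camera, camera_info, hand_in gives the robot as it stands.
- The arm moves only by the shell command python3 -m handwheel 'ROWS' [FORCE]. ROWS is a JSON object of lists of equal length, an entry for each row: "hand": the opening, from 0 (shut) to 1 (fully open); "translation": the shift along the world's x, y, z in mm, a list of three; "turn": the turn, a rotation vector about the world's x, y, z in rad, a list of three. In form: {"hand": [hand, ...], "translation": [[tx, ty, tz], ...], "turn": [[ax, ay, az], ...]}. A call has 1 to 12 rows; each row is the pose to reach, as a shift and turn from the pose commanded when the call began; what a row does not reach only later rows make up. A row lasts 1/12 s, in which the tool goes at most 41.7 mm and 7.16 degrees, less where a joint would pass 70% of its speed; a pose out of reach is approached as far as the arm can. A call with a gripper value outside its range is refused whole. The fingers move at their own pace and stop on an object; FORCE is the grip in N (left out, the last holds). Time passes only in rows, so rows that repeat a pose let the fingers close. It gives the time, the measured TCP pose, the force, the opening and the grip force at its end, in the units of the state.
- robot.get_obs(): the state, without advancing time (a new reading comes with each control period).
- camera(name): name is "side" or "top"; returns (picture, depth): 480x640x3 uint8, red, green, blue; 480x640 float32, m along the optical axis (not along the pixel's ray), 0 where there is no reading.
- camera_info(name): a dict with "vertical_fov" (degrees; the focal length in pixels is half the picture's height over the tangent of half this angle, whatever the lens; pixels are square), "cx", "cy" (the principal point, pixels), "k1" (the pictures are not rectified: a ray, as slopes to the right and down, at radius r is drawn at 1 + k1 r^2 times it, then the intrinsics apply), "world_from_camera" (4x4, takes a point from camera to world coordinates). Camera axes: x right, y down, z forward; pixel columns grow to the right and rows downward; lengths in m; the calibration is good to about 2 mm. A picture is of the moment at which its call begins. camera_info takes no time and is no camera call.
- hand_in(): hands the job in; it is judged then, once.
The state is a dict: "time": time; "q": joint angles; "joint_velocities": joint speeds; "joint_torque": joint torques, N m; "position": TCP position; "tool_rot": TCP orientation; "ft_force": force on the tool from outside, world axes, zero at the start; "moment": the same for the moment, N m; "grip_width": finger opening in m; "grip_force": force on a finger pad.
Only numpy, scipy, OpenCV 4.12 (cv2) and the standard library are available. Lean on these libraries where they do the work, as an engineer would, in place of code of your own. Each camera call takes 0.05 s, during which the arm holds its last target. There are 200 camera calls.

### The job

Lay the two slide cartons that wait on the bench flat on the little pallet slab so that, with the two already there, they close the pinwheel ring: each in its open place, square to the slab, with a small gap to its neighbours. Then draw the bar-shaped label reader out of its leaning holster, turn it upright with its window straight down, and finish while still holding it still in the gripper, its window about 10 cm above the cartons over the middle of the layer. Leave the laid cartons in place and do not disturb the other things on the bench.

Things in the scene. Friction and masses are not known exactly. Their poses are not given: they have to be found in the camera images.
- slab: small square plywood pallet slab on three runners, 130 x 130 x 16 mm, fixed to the bench; origin at the centre of its underside, axes along its edges, its top 16 mm above the origin. The finished layer is a pinwheel ring of four cartons round an open middle 53 mm square, 4 mm gaps between neighbours
- place1 (a point): middle of the first open place of the layer, at slab x -17.5, y -42 mm, 15 mm above the slab's top (where the centre of a carton lying there comes); there a carton lies with its long side along the slab's x. Axes as the slab's. Place 1's long side borders the open middle of the ring only from 26.5 mm on the -x side to 26.5 mm on the +x side of the slab's centre: a gripper finger on that side has room there, so take the carton some 12 mm off its middle, towards slab +x
- place2 (a point): middle of the second open place, at slab x +17.5, y +42 mm, otherwise like place 1; here the grasp off its middle is towards slab -x. Either waiting carton may go to either place
- place3 (a point): where the third carton, already laid, belongs: slab x +42, y -17.5 mm, 15 mm above the top; it lies with its long side along the slab's y
- place4 (a point): where the fourth carton, already laid, belongs: slab x -42, y +17.5 mm, 15 mm above the top; it lies with its long side along the slab's y
- carton1_center (a point): plain white printed slide carton, 31 x 80 x 30 mm (x, y, z), 0.11 to 0.22 kg, closed and stiff; this point is its middle, 15 mm above its underside; its long side is its y axis. Waits on the bench, to the right of the slab, long side roughly pointing away from the robot
- carton2_center (a point): plain white printed slide carton, 31 x 80 x 30 mm (x, y, z), 0.11 to 0.22 kg, closed and stiff; this point is its middle, 15 mm above its underside; its long side is its y axis. Waits on the bench, further to the right. The big bench centrifuge's upright front stands about 0.1 m behind the two waiting cartons (at about x = 0.52 m for y below 0.02 m), so carry them straight across to the slab; an arc about the robot's base can strike it
- carton3_center (a point): plain white printed slide carton, 31 x 80 x 30 mm (x, y, z), 0.11 to 0.22 kg, closed and stiff; this point is its middle, 15 mm above its underside; its long side is its y axis. Already laid on the slab at place 3, loose
- carton4_center (a point): plain white printed slide carton, 31 x 80 x 30 mm (x, y, z), 0.11 to 0.22 kg, closed and stiff; this point is its middle, 15 mm above its underside; its long side is its y axis. Already laid on the slab at place 4, loose
- reader_center (a point): cordless label reader, a straight white plastic bar with a black end, 24 x 28 x 150 mm (x, y, z), 0.08 to 0.16 kg; this point is its middle. z runs along the bar away from the window; it stands in the holster window end down, its upper end leaning about 0.6 rad from vertical towards the robot. It can be gripped across its 28 mm width (along y), 60 mm or more above the window end
- reader_window (a point): centre of the reader's window, in its black lower end, 75 mm from its middle; axes as the reader's
- holster: fixed leaning holster on a 110 x 80 x 8 mm base; origin at the centre of the base's underside, its -x side faces the robot. A pocket 50 mm deep outside, open at its upper end, leans 0.6 rad from vertical towards -x; a tongue 18 mm wide goes on up the lower (-x) side to 97 mm. The reader fits with about 1.5 mm to each side and slides out along its own length
- holster_floor (a point): middle of the pocket's inner floor, on which the reader's window end stands; the pocket is 46 mm deep from here
- petri: bystander, to be left where it is; shallow round dish, 63 mm across, 14 mm high; origin under its centre
- label_roll: bystander, to be left where it is; roll of white labels, 66 mm across, 40 mm high; origin under its centre
- tape_roll: bystander, to be left where it is; roll of tape lying flat, 60 mm across, 19 mm high; origin under its centre
- marker: bystander, to be left where it is; black marker pen lying flat, 135 mm long (its y), 12 mm thick; origin under its middle

How it is judged:
On the way, in this order (a step that is already met when the one before it is completed fails the run):
1. all four cartons lie in their places on the slab and the gripper has let go of them ((((horizontal distance between carton1_center and place1 below 0.01 m and z of carton1_center in the frame of place1 between -0.005 and 0.005 m and angle between the y axis of carton1_center and the x axis of slab, either way round below 0.12 rad) and (horizontal distance between carton2_center and place2 below 0.01 m and z of carton2_center in the frame of place2 between -0.005 and 0.005 m and angle between the y axis of carton2_center and the x axis of slab, either way round below 0.12 rad)) or ((horizontal distance between carton1_center and place2 below 0.01 m and z of carton1_center in the frame of place2 between -0.005 and 0.005 m and angle between the y axis of carton1_center and the x axis of slab, either way round below 0.12 rad) and (horizontal distance between carton2_center and place1 below 0.01 m and z of carton2_center in the frame of place1 between -0.005 and 0.005 m and angle between the y axis of carton2_center and the x axis of slab, either way round below 0.12 rad))) and horizontal distance between carton3_center and place3 below 0.01 m and z of carton3_center in the frame of place3 between -0.005 and 0.005 m and angle between the y axis of each of carton3_center, carton4_center and the y axis of slab, either way round below 0.12 rad and horizontal distance between carton4_center and place4 below 0.01 m and z of carton4_center in the frame of place4 between -0.005 and 0.005 m and contact force between each of carton1, carton2 and the fingers below 0.1 N), for 0.2 s.
2. the reader is drawn clear of the holster (distance between reader_window and holster_floor above 0.12 m and height (world z) of reader_window above 0.09 m), for 0.1 s.
At the end, for the whole second after the job is handed in: Four cartons lie flat in their places (within 10 mm, square within 0.12 rad); the reader is held still by the fingers alone, clear of the holster, upright within 0.17 rad, window down, 0.095 to 0.21 m above the bench (5 to 16 cm above the cartons), within 40 mm of the slab centre ((((horizontal distance between carton1_center and place1 below 0.01 m and z of carton1_center in the frame of place1 between -0.005 and 0.005 m and angle between the y axis of carton1_center and the x axis of slab, either way round below 0.12 rad) and (horizontal distance between carton2_center and place2 below 0.01 m and z of carton2_center in the frame of place2 between -0.005 and 0.005 m and angle between the y axis of carton2_center and the x axis of slab, either way round below 0.12 rad)) or ((horizontal distance between carton1_center and place2 below 0.01 m and z of carton1_center in the frame of place2 between -0.005 and 0.005 m and angle between the y axis of carton1_center and the x axis of slab, either way round below 0.12 rad) and (horizontal distance between carton2_center and place1 below 0.01 m and z of carton2_center in the frame of place1 between -0.005 and 0.005 m and angle between the y axis of carton2_center and the x axis of slab, either way round below 0.12 rad))) and horizontal distance between carton3_center and place3 below 0.01 m and z of carton3_center in the frame of place3 between -0.005 and 0.005 m and angle between the y axis of each of carton3_center, carton4_center and the y axis of slab, either way round below 0.12 rad and horizontal distance between carton4_center and place4 below 0.01 m and z of carton4_center in the frame of place4 between -0.005 and 0.005 m and angle between reader_window's own z axis and vertical below 0.17 rad and horizontal distance between reader_window and slab below 0.04 m and height (world z) of reader_window between 0.095 and 0.21 m and contact force between reader and the fingers above 1 N and contact force between reader and holster below 0.1 N and linear speed of reader below 0.03 m/s); the arm keeps its last pose, push and grip.
It fails at once if the dish is pushed more than 30 mm (distance of petri from where it was at the start of the episode above 0.03 m).
It fails at once if the label roll is pushed more than 30 mm (distance of label_roll from where it was at the start of the episode above 0.03 m).
It fails at once if the tape roll is pushed more than 30 mm (distance of tape_roll from where it was at the start of the episode above 0.03 m).
It fails at once if the marker is pushed more than 30 mm (distance of marker from where it was at the start of the episode above 0.03 m).
It also fails if it takes over 64 s, if anything falls off the work surface, if the arm or the gripper's body presses on something with over 40 N, if the wrist force passes 120 N, or if a joint passes its speed limit or range.

## Working session

There is one attempt and no reset: what is moved stays moved. The work goes in short steps, Python scripts to look and compute and a shell command to move; the robot and the scene stay as the last step left them, time stands still between calls to the robot, and variables do not carry over. Pictures are saved under pics/ and viewed, at most 10 in all, crops included, and the job is handed in when it is done.

```bash
mkdir -p pics; cat > h.py <<'E'
import numpy as np, cv2
from rig import robot, camera, camera_info
def cam(n):
    i=camera_info(n); p,d=camera(n); np.savez('last_'+n,p=p,d=d); return p,d,i
def slopes(i,uv):
    f=240/np.tan(np.radians(i['vertical_fov'])/2)
    s=(np.atleast_2d(uv).astype(float)-[i['cx'],i['cy']])/f
    t=s.copy()
    for _ in range(20): t=s/(1+i['k1']*(t**2).sum(1,keepdims=True))
    return t
def plane(n,uv,z):
    i=camera_info(n); T=np.array(i['world_from_camera']); t=slopes(i,uv)
    r=np.c_[t,np.ones(len(t))]@T[:3,:3].T; o=T[:3,3]
    return o+r*((z-o[2])/r[:,2])[:,None]
def cloud(n,d):
    i=camera_info(n); T=np.array(i['world_from_camera']); v,u=np.mgrid[:480,:640]
    t=slopes(i,np.c_[u.ravel(),v.ravel()]); z=d.ravel()[:,None]
    return (np.c_[t*z,z]@T[:3,:3].T+T[:3,3]).reshape(480,640,3)
E
python3 - <<'E'
from h import *
for n in('top','side'):
    p,d,i=cam(n); cv2.imwrite(f'pics/{n}0.png',p[:,:,::-1]); print(n,i)
print(robot.get_obs())
E
```

```text
top {'vertical_fov': 43.810971753295306, 'cx': 323.41752417248466, 'cy': 240.2685197908368, 'k1': -0.17179230835395934, 'world_from_camera': array([[ 0.02241821, -0.99367383,  0.11004426,  0.44424016],
       [-0.99963668, -0.0206319 ,  0.01734468, -0.06309343],
       [-0.01496453, -0.11039312, -0.99377534,  1.40548085],
       [ 0.        ,  0.        ,  0.        ,  1.        ]])}
side {'vertical_fov': 56.908540467238, 'cx': 325.66495520305693, 'cy': 241.27054862332213, 'k1': -0.07366827681594958, 'world_from_camera': array([[-0.97383715, -0.05920953,  0.21939788,  0.38453819],
       [-0.22606536,  0.35074308, -0.90877596,  0.83549588],
       [-0.0231441 , -0.93459805, -0.35495187,  0.44380836],
       [ 0.        ,  0.        ,  0.        ,  1.        ]])}
{'time': 0.1, 'q': array([-1.52448975e+00,  5.28386000e-01,  1.43377888e+00, -3.16418220e-05,
        1.18145147e+00, -1.78536108e-01]), 'joint_velocities': array([ 0.00046955, -0.00111892, -0.0009094 ,  0.00110394,  0.00012199,
        0.00166235]), 'joint_torque': array([ 1.68751544e-04, -4.40984559e+01, -1.77151465e+01,  6.34095026e-02,
        5.33703156e-02, -4.61381546e-05]), 'position': array([ 0.13931386, -0.60861709,  0.24066012]), 'tool_rot': array([ 9.93686189e-01,  1.12190611e-01,  5.22508476e-05, -1.01060807e-03]), 'ft_force': array([ 0.2517968 ,  0.24899194, -0.90627151]), 'moment': array([-0.00494919,  0.01761232,  0.01054367]), 'grip_force': 0.0, 'grip_width': 0.08657120844345939}
```

View pics/top0.png

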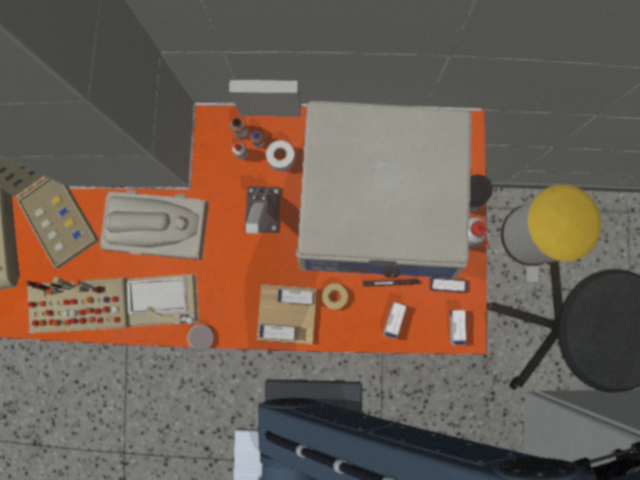

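View pics/side0.png

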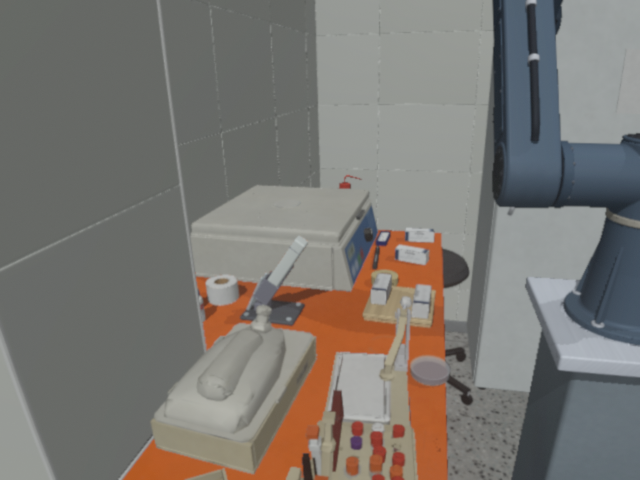

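The top view shows the slab at about (287,315) with two laid cartons, waiting cartons at (395,320) and (458,327), the holster with the reader at (262,210), tape at (335,296), and the marker at (392,282). In the side view the reader leans from about (262,298) to (300,242).

```bash
cat > m.py <<'E'
from h import *
def rect(name,box,zlo,zhi,zp,p,d,show=True):
    C=cloud('top',d); u0,v0,u1,v1=box
    m=np.zeros((480,640),np.uint8); m[v0:v1,u0:u1]=1
    z=C[...,2]; m&=((z>zlo)&(z<zhi)).astype(np.uint8)
    n,l,s,c=cv2.connectedComponentsWithStats(m)
    k=1+np.argmax(s[1:,4]); v,u=np.nonzero(l==k)
    W=plane('top',np.c_[u,v],zp)[:,:2]
    (cx,cy),(w,h),a=cv2.minAreaRect((W*1000).astype(np.float32))
    ax=a if w>h else a+90
    print(name,'n',len(u),'c',round(cx,1),round(cy,1),'size',round(w,1),round(h,1),'long ang',round((ax+90)%180-90,2),'medz',np.median(z[v,u]).round(4), 'mean',(W.mean(0)*1000).round(1))
E
python3 - <<'E'
from m import *
L=np.load('last_top.npz');p,d=L['p'],L['d']
rect('bench-near slab',(250,275,325,350),.008,.025,.016,p,d)
rect('c1',(375,295,415,345),.02,.04,.03,p,d)
rect('c2',(445,300,475,350),.02,.04,.03,p,d)
rect('c3',(255,315,310,345),.036,.056,.046,p,d)
rect('c4',(265,280,325,308),.036,.056,.046,p,d)
rect('tape',(318,280,352,312),.01,.03,.019,p,d)
rect('marker',(355,272,425,292),.006,.03,.012,p,d)
rect('holster base',(240,180,285,240),.004,.012,.008,p,d)
C=cloud('top',d); S=cloud('side',np.load('last_side.npz')['d'])
for n,A in(('top',C),('side',S)):
    m=(abs(A[...,0]-.55)<.12)&(abs(A[...,1]-.1)<.1)&(A[...,2]>.02)&(A[...,2]<.25)
    P=A[m]
    for z in np.arange(.03,.2,.012):
        q=P[abs(P[:,2]-z)<.006]
        if len(q)>2: print(n,round(z,3),len(q),(q.min(0)*1000).round(),(q.max(0)*1000).round())
big=cv2.resize(p[170:360,230:490],None,fx=3,fy=3,interpolation=cv2.INTER_CUBIC)
ps=np.load('last_side.npz')['p']; cv2.imwrite('pics/cropt.png',big[:,:,::-1]); cv2.imwrite('pics/crops.png',cv2.resize(ps[210:350,190:450],None,fx=3,fy=3,interpolation=cv2.INTER_CUBIC)[:,:,::-1])
E
```

```text
bench-near slab n 2114 c 424.7 43.6 size 130.9 128.6 long ang 87.25 medz 0.0151 mean [425.1  42.1]
c1 n 448 c 416.1 -206.0 size 29.5 80.9 long ang -15.88 medz 0.0291 mean [ 415.9 -206.1]
c2 n 487 c 402.1 -353.6 size 78.2 32.7 long ang 0.56 medz 0.0291 mean [ 401.5 -353.8]
c3 n 489 c 384.7 63.2 size 80.9 31.1 long ang 87.47 medz 0.0453 mean [384.6  63.1]
c4 n 473 c 465.1 23.6 size 80.4 30.3 long ang 87.31 medz 0.0452 mean [465.1  23.4]
tape n 428 c 467.3 -67.5 size 57.8 57.9 long ang -88.75 medz 0.018 mean [467.6 -67.4]
marker n 223 c 502.7 -197.7 size 14.0 129.3 long ang -85.63 medz 0.0097 mean [ 502.3 -195.5]
holster base n 656 c 671.0 107.7 size 85.0 110.9 long ang -3.71 medz 0.0074 mean [673.3  99.9]
top 0.03 13 [431.   2.  25.] [536.  46.  35.]
top 0.042 327 [450.   1.  36.] [670.  91.  48.]
top 0.054 71 [450.   1.  48.] [658.  96.  59.]
top 0.066 33 [538.   0.  62.] [670.  97.  72.]
top 0.078 32 [540.   0.  72.] [670. 126.  84.]
top 0.09 46 [545.   2.  84.] [670. 121.  96.]
top 0.102 45 [546.   1.  96.] [663. 122. 108.]
top 0.114 92 [548.   1. 108.] [654. 123. 120.]
top 0.126 49 [557.  11. 120.] [654. 123. 132.]
top 0.138 304 [554.   0. 132.] [669. 124. 144.]
top 0.15 98 [562.   0. 144.] [666. 124. 156.]
top 0.162 128 [595.  96. 156.] [623. 124. 168.]
side 0.03 431 [450.   0.  24.] [670.  67.  36.]
side 0.042 616 [451.   0.  36.] [670. 127.  48.]
side 0.054 327 [537.   2.  48.] [670. 129.  60.]
side 0.066 341 [539.   1.  60.] [669. 130.  72.]
side 0.078 340 [541.   1.  72.] [670. 129.  84.]
side 0.09 326 [545.   1.  84.] [670. 126.  96.]
side 0.102 323 [549.   0.  96.] [670. 126. 108.]
side 0.114 345 [550.   0. 108.] [670. 125. 120.]
side 0.126 313 [557.   2. 120.] [670. 127. 132.]
side 0.138 445 [556.   0. 132.] [669. 127. 144.]
side 0.15 105 [596. 102. 145.] [628. 127. 156.]
side 0.162 91 [597. 100. 156.] [619. 126. 166.]
```

View pics/cropt.png

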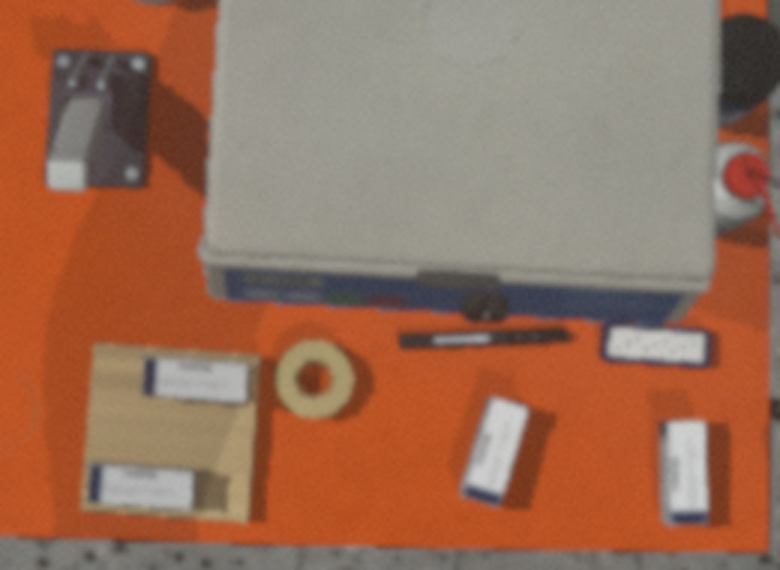

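View pics/crops.png

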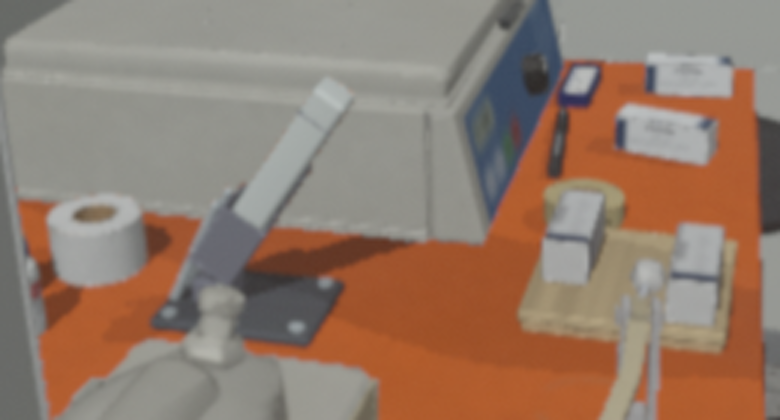

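The crops agree with the measurements. Sizes are 131x129 for the slab and 80x31 for the cartons, and heights of 15, 29 and 45 mm are consistent. The slab centre is (424.9, 43.4) at −2.65°, and the laid cartons match places 3 and 4 within 1 mm. The plan is carton1 → place2 (grasp at 405,−203) and then carton2 → place1.

```bash
python3 -m handwheel '{"hand":[0.7,0.7,0.7,0.7,0.7,0.7,0.7,0.7,0.7,0.7,0.7,0.7],"translation":[[22,34,-12],[44,68,-24],[66,101,-35],[88,135,-47],[110,169,-59],[133,203,-71],[155,237,-83],[177,271,-95],[199,304,-106],[221,338,-118],[243,372,-130],[265.5,406,-142]],"turn":[[0,0,-0.05],[0,0,-0.1],[0,0,-0.15],[0,0,-0.2],[0,0,-0.25],[0,0,-0.3],[0,0,-0.35],[0,0,-0.4],[0,0,-0.45],[0,0,-0.5],[0,0,-0.502],[0,0,-0.502]]}' 25; python3 -m handwheel '{"hand":[0.7],"translation":[[0,0,0]],"turn":[[0,0,0]]}'
```

```text
time: 1.1
position: [0.4025, -0.2059, 0.1005]
tool_rot: [0.99, -0.138, -0.0, -0.0]
ft_force: [1.4, -0.1, -0.2]
grip_width: 0.0609
grip_force: 0.0
time: 1.18
position: [0.4026, -0.2006, 0.0993]
tool_rot: [0.991, -0.134, -0.002, -0.002]
ft_force: [-0.7, 0.2, 0.2]
grip_width: 0.0613
grip_force: 0.0
```

```bash
python3 -m handwheel '{"hand":[0.7,0.7,0.7,0.7,0.7,0.7,0,0,0,0,0,0],"translation":[[0,0,-20],[0,0,-40],[0,0,-60],[0,0,-76],[0,0,-76],[0,0,-76],[0,0,-76],[0,0,-76],[0,0,-76],[0,0,-76],[0,0,-76],[0,0,-76]],"turn":[[0,0,0],[0,0,0],[0,0,0],[0,0,0],[0,0,0],[0,0,0],[0,0,0],[0,0,0],[0,0,0],[0,0,0],[0,0,0],[0,0,0]]}' 25
```

```text
time: 2.18
position: [0.402, -0.2075, 0.0256]
tool_rot: [0.99, -0.138, 0.0, 0.0]
ft_force: [-0.4, -0.1, 4.7]
grip_width: 0.03
grip_force: 24.8
```

```bash
python3 -m handwheel '{"hand":[0,0,0,0,0,0],"translation":[[0,0,0],[0,0,15],[0,0,40],[0,0,65],[0,0,80],[0,0,80]],"turn":[[0,0,0],[0,0,0],[0,0,0],[0,0,0],[0,0,0],[0,0,0]]}'; for i in 1 2 3; do python3 -m handwheel '{"hand":[0],"translation":[[0,0,0]],"turn":[[0,0,0]]}'|sed -n 1,3p;done; python3 - <<'E'
from m import *
p,d,i=cam('top'); cv2.imwrite('pics/t2.png',cv2.resize(p[270:360,240:480],None,fx=3,fy=3)[:,:,::-1])
for k in range(3):
    o=robot.get_obs(); print(o['time'],o['position'],o['q'])
E
```

```text
time: 2.68
position: [0.4032, -0.2087, 0.1074]
tool_rot: [0.99, -0.138, 0.002, 0.002]
ft_force: [0.4, -0.0, -1.1]
grip_width: 0.0301
grip_force: 24.8
time: 2.77
position: [0.4022, -0.2079, 0.1054]
tool_rot: [0.99, -0.138, 0.001, 0.001]
time: 2.85
position: [0.4014, -0.2072, 0.1044]
tool_rot: [0.99, -0.138, -0.001, -0.0]
time: 2.93
position: [0.4012, -0.2071, 0.1039]
tool_rot: [0.99, -0.138, -0.001, -0.001]
2.9833 [ 0.40124528 -0.20708048  0.10391224] [-7.24809055e-01  5.47459809e-01  1.98010787e+00 -1.94179515e-05
  6.16869641e-01  1.12327614e+00]
2.9833 [ 0.40124528 -0.20708048  0.10391224] [-7.24809055e-01  5.47459809e-01  1.98010787e+00 -1.94179515e-05
  6.16869641e-01  1.12327614e+00]
2.9833 [ 0.40124528 -0.20708048  0.10391224] [-7.24809055e-01  5.47459809e-01  1.98010787e+00 -1.94179515e-05
  6.16869641e-01  1.12327614e+00]
```

View pics/t2.png

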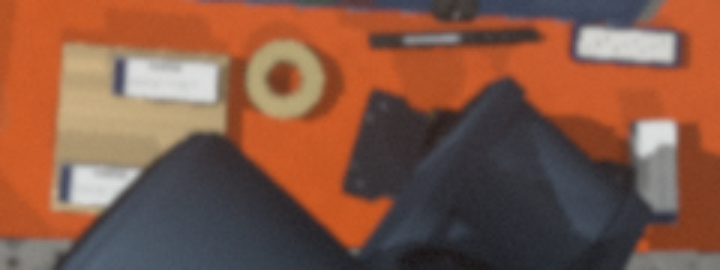

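The picture shows the gripper holding carton1 clear of the bench. The slab, tape and marker are untouched. The grasp is about 14 mm off the carton's middle. Carrying it straight across.

```bash
python3 -m handwheel '{"hand":[0,0,0,0,0,0,0,0,0,0,0,0],"translation":[[3,29,0],[6,58,0],[9,88,0],[12,117,0],[15,146,0],[18,175,0],[21,205,0],[24,234,0],[27,263,0],[29,292,0],[29,292,0],[29,292,0]],"turn":[[0,0,0.02],[0,0,0.05],[0,0,0.08],[0,0,0.11],[0,0,0.14],[0,0,0.17],[0,0,0.2],[0,0,0.22],[0,0,0.2307],[0,0,0.2307],[0,0,0.2307],[0,0,0.2307]]}'; python3 - <<'E'
from m import *
for k in range(6): p,d,i=cam('top')
cam('side')
o=robot.get_obs(); print(o['time'],o['position'],o['tool_rot'],o['ft_force'])
E
```

```text
time: 3.98
position: [0.4302, 0.0857, 0.1043]
tool_rot: [1.0, -0.021, -0.001, 0.0]
ft_force: [0.8, -0.0, -2.1]
grip_width: 0.0296
grip_force: 24.8
4.3333 [0.43096984 0.08339203 0.10498558] [ 9.99705863e-01 -2.42519782e-02 -1.68857060e-04  1.36271484e-05] [ 0.2848587   0.09728298 -1.71558847]
```

```bash
python3 - <<'E'
from m import *
L=np.load('last_side.npz'); p=L['p']; C=cloud('side',L['d'])
m=(abs(C[...,2]-.095)<.03)&(abs(C[...,0]-.43)<.1)&(abs(C[...,1]-.09)<.05)&(p.min(2)>95)
v,u=np.nonzero(m); print(len(u),u.min(),u.max(),v.min(),v.max()); P=C[m]*1000
for k in range(3): print(np.percentile(P[:,k],[1,5,50,95,99]).round(1))
cv2.imwrite('pics/s3.png',cv2.resize(p[215:345,340:470],None,fx=4.5,fy=4.5,interpolation=cv2.INTER_CUBIC)[:,:,::-1])
E
```

```text
541 368 412 262 285
[404.9 407.3 454.9 478.1 483.4]
[ 70.   75.3  97.3 100.  100.9]
[ 79.4  81.6 100.2 109.8 110.2]
```

View pics/s3.png

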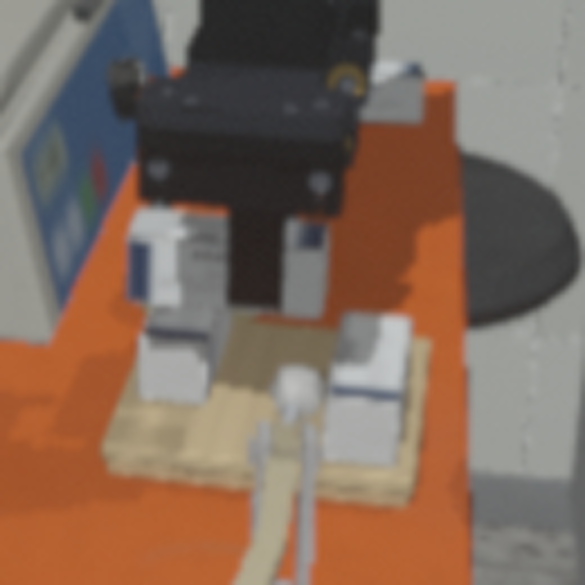

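The carton is held level. Its +y face spans x 405–484 at y≈100, so its centre is near (444, 84), matching place2. Lowering it.

```bash
python3 -m handwheel '{"hand":[0,0,0,0,0,0,0,0],"translation":[[0,0.5,-15],[0,1,-30],[0,1,-45],[0,1,-55],[0,1,-60],[0,1,-62],[0,1,-62],[0,1,-62]],"turn":[[0,0,0],[0,0,0],[0,0,0],[0,0,0],[0,0,0],[0,0,0],[0,0,0],[0,0,0]]}'
```

```text
time: 5.0
position: [0.4313, 0.0851, 0.0434]
tool_rot: [1.0, -0.023, 0.0, 0.0]
ft_force: [0.0, -0.1, -1.8]
grip_width: 0.0301
grip_force: 24.8
```

```bash
python3 -m handwheel '{"hand":[0,0,0,0],"translation":[[0,0,-1],[0,0,-2],[0,0,-2],[0,0,-2]],"turn":[[0,0,0],[0,0,0],[0,0,0],[0,0,0]]}'
```

```text
time: 5.33
position: [0.4314, 0.0853, 0.0415]
tool_rot: [1.0, -0.023, 0.001, 0.0]
ft_force: [0.3, -1.0, 2.0]
grip_width: 0.0298
grip_force: 24.8
```

```bash
python3 -m handwheel '{"hand":[0.5,0.5,0.5,0.5,0.5,0.5,0.5,0.5],"translation":[[0,0,0],[0,0,0],[0,0,0],[0,0,5],[0,0,20],[0,0,40],[0,0,60],[0,0,60]],"turn":[[0,0,0],[0,0,0],[0,0,0],[0,0,0],[0,0,0],[0,0,0],[0,0,0],[0,0,0]]}'; python3 -m handwheel '{"hand":[0.7,0.7,0.7,0.7,0.7,0.7,0.7,0.7,0.7,0.7,0.7,0.7],"translation":[[-1.4,-36,0],[-3,-73,0],[-4,-110,0],[-6,-146,0],[-7,-183,0],[-9,-219,0],[-10,-256,0],[-12,-292,0],[-13,-329,0],[-14,-366,0],[-16,-402,0],[-17,-439,0]],"turn":[[0,0,0],[0,0,0.01],[0,0,0.02],[0,0,0.03],[0,0,0.04],[0,0,0.05],[0,0,0.056],[0,0,0.056],[0,0,0.056],[0,0,0.056],[0,0,0.056],[0,0,0.056]]}' ; python3 -m handwheel '{"hand":[0.7,0.7,0.7],"translation":[[0,0,0],[0,0,0],[0,0,0]],"turn":[[0,0,0],[0,0,0],[0,0,0]]}'; python3 - <<'E'
from m import *
p,d,i=cam('top')
rect('c3',(255,315,310,345),.036,.056,.046,p,d)
rect('c4',(265,280,325,308),.036,.056,.046,p,d)
rect('placed',(250,280,280,330),.036,.056,.046,p,d)
C=cloud('top',d); W=C[270:350,245:325]; m=(W[...,2]>.036)&(W[...,2]<.06)
cv2.imwrite('pics/t4.png',cv2.resize(p[265:355,240:480],None,fx=3.3,fy=3.3)[:,:,::-1])
E
```

```text
time: 6.0
position: [0.4326, 0.0854, 0.1038]
tool_rot: [1.0, -0.023, 0.003, 0.0]
ft_force: [0.5, -0.8, 0.8]
grip_width: 0.0436
grip_force: 0.0
time: 7.0
position: [0.413, -0.3549, 0.1005]
tool_rot: [1.0, 0.004, -0.0, -0.001]
ft_force: [0.2, 0.1, -0.4]
grip_width: 0.0608
grip_force: 0.0
time: 7.25
position: [0.4131, -0.3526, 0.1004]
tool_rot: [1.0, 0.004, -0.001, -0.001]
ft_force: [-0.6, 0.2, -0.8]
grip_width: 0.061
grip_force: 0.0
c3 n 495 c 384.7 63.1 size 81.2 31.3 long ang 87.47 medz 0.0453 mean [384.7  63.1]
c4 n 473 c 465.1 23.6 size 80.2 30.3 long ang 87.31 medz 0.0454 mean [465.1  23.5]
placed n 471 c 444.3 85.6 size 31.4 78.1 long ang -1.77 medz 0.0452 mean [444.4  85.4]
```

View pics/t4.png

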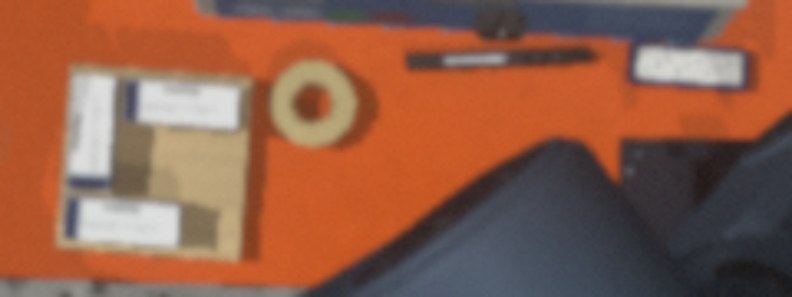

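Carton1 lies in place2 at (444.3, 85.6), within about 1 mm, and the other laid cartons have not moved. Now carton2.

```bash
python3 -m handwheel '{"hand":[0.7,0.7,0.7,0.7,0.7,0.7,0,0,0,0,0,0],"translation":[[0,0,-20],[0,0,-40],[0,0,-60],[0,0,-76],[0,0,-76],[0,0,-76],[0,0,-76],[0,0,-76],[0,0,-76],[0,0,-76],[0,0,-76],[0,0,-76]],"turn":[[0,0,0],[0,0,0],[0,0,0],[0,0,0],[0,0,0],[0,0,0],[0,0,0],[0,0,0],[0,0,0],[0,0,0],[0,0,0],[0,0,0]]}' 25;  python3 -m handwheel '{"hand":[0,0,0,0,0,0,0],"translation":[[0,0,0],[0,0,15],[0,0,40],[0,0,65],[0,0,80],[0,0,80],[0,0,80]],"turn":[[0,0,0],[0,0,0],[0,0,0],[0,0,0],[0,0,0],[0,0,0],[0,0,0]]}'
```

```text
time: 8.3
position: [0.4143, -0.3544, 0.0257]
tool_rot: [1.0, 0.005, 0.001, 0.001]
ft_force: [0.4, -0.1, 2.2]
grip_width: 0.0294
grip_force: 24.7
time: 8.88
position: [0.414, -0.3536, 0.1053]
tool_rot: [1.0, 0.005, 0.0, 0.0]
ft_force: [0.4, 0.2, -3.0]
grip_width: 0.0302
grip_force: 24.7
```

```bash
python3 -m handwheel '{"hand":[0,0,0,0,0,0,0,0,0,0,0,0],"translation":[[0,33,0],[0,66,0],[1,99,0],[1,132,0],[1,165,0],[2,198,0],[2,231,0],[2,264,0],[3,297,0],[3,330,0],[3.4,355,0],[3.4,355,0]],"turn":[[0,0,0],[0,0,-0.01],[0,0,-0.02],[0,0,-0.03],[0,0,-0.04],[0,0,-0.05],[0,0,-0.056],[0,0,-0.056],[0,0,-0.056],[0,0,-0.056],[0,0,-0.056],[0,0,-0.056]]}'; python3 -m handwheel '{"hand":[0,0,0],"translation":[[0,0,0],[0,0,0],[0,0,0]],"turn":[[0,0,0],[0,0,0],[0,0,0]]}';python3 - <<'E'
from m import *
cam('side');L=np.load('last_side.npz'); p=L['p']; C=cloud('side',L['d'])
m=(abs(C[...,2]-.095)<.025)&(abs(C[...,0]-.40)<.1)&(abs(C[...,1]-.005)<.04)&(p.min(2)>90)
P=C[m]*1000
for k in range(3): print(np.percentile(P[:,k],[1,5,50,95,99]).round(1))
E
```

```text
time: 9.88
position: [0.4143, 0.0056, 0.1038]
tool_rot: [1.0, -0.021, -0.003, -0.001]
ft_force: [-0.2, 0.3, -2.1]
grip_width: 0.0299
grip_force: 24.7
time: 10.13
position: [0.4175, 0.0005, 0.1046]
tool_rot: [1.0, -0.024, -0.0, 0.0]
ft_force: [-0.3, 0.6, -1.1]
grip_width: 0.0298
grip_force: 24.7
[365.9 367.9 390.9 435.6 443.2]
[-12.2  -7.6  15.4  18.3  19.4]
[ 79.9  81.5  99.8 109.6 109.9]
```

```bash
python3 -m handwheel '{"hand":[0,0,0,0,0,0,0,0,0],"translation":[[0,0.5,-15],[0,0.5,-30],[0,0.5,-45],[0,0.5,-55],[0,0.5,-60],[0,0.5,-62],[0,0.5,-63.5],[0,0.5,-63.5],[0,0.5,-63.5]],"turn":[[0,0,0],[0,0,0],[0,0,0],[0,0,0],[0,0,0],[0,0,0],[0,0,0],[0,0,0],[0,0,0]]}'
```

```text
time: 10.93
position: [0.4177, 0.0015, 0.042]
tool_rot: [1.0, -0.024, 0.001, 0.0]
ft_force: [0.2, -0.3, -1.5]
grip_width: 0.0301
grip_force: 24.7
```

```bash
python3 -m handwheel '{"hand":[0,0,0,0.5,0.5,0.5,0.5,0.5,0.5,0.5,0.5],"translation":[[0,0,-1.2],[0,0,-1.2],[0,0,-1.2],[0,0,-1],[0,0,-1],[0,0,-1],[0,0,5],[0,0,25],[0,0,50],[0,0,80],[0,0,110]],"turn":[[0,0,0],[0,0,0],[0,0,0],[0,0,0],[0,0,0],[0,0,0],[0,0,0],[0,0,0],[0,0,0],[0,0,0],[0,0,0]]}'; python3 -m handwheel '{"hand":[0.5,0.5,0.5,0.5,0.5,0.5],"translation":[[0,-35,20],[0,-70,40],[0,-105,60],[0,-140,80],[0,-160,90],[0,-160,90]],"turn":[[0,0,0],[0,0,0],[0,0,0],[0,0,0],[0,0,0],[0,0,0]]}'; python3 - <<'E'
from m import *
p,d,i=cam('top'); ps,ds,_=cam('side')
cv2.imwrite('pics/t5.png',np.hstack([cv2.resize(p[175:355,220:360],(466,600),interpolation=cv2.INTER_CUBIC),cv2.resize(ps[230:330,240:310],(330,600))])[:,:,::-1])
C=cloud('top',d); m=(C[...,2]>.036)&(C[...,2]<.056); m[:275]=0;m[350:]=0;m[:,:245]=0;m[:,322:]=0
def box(n,xc,yc,lx,ly):
    P=C[m]*1000; q=P[(abs(P[:,0]-xc)<lx)&(abs(P[:,1]-yc)<ly)]; print(n,len(q),((np.percentile(q,2,0)+np.percentile(q,98,0))/2)[:2].round(1))
    r=cv2.minAreaRect(q[:,:2].astype(np.float32)); print(r)
box('p1',405.5,2.3,45,17);box('p2',444.3,84.5,45,17);box('p3',383.8,62.8,17,45);box('p4',466,24,17,45)
# reader: side + top points above pocket
S=cloud('side',ds)
for n,A in(('top',C),('side',S)):
    P=A.reshape(-1,3)*1000; P=P[(P[:,0]>585)&(P[:,0]<700)&(P[:,1]>75)&(P[:,1]<145)&(P[:,2]>70)&(P[:,2]<190)]
    for z in range(76,180,12):
        q=P[abs(P[:,2]-z)<6]
        if len(q)>4: print(n,z,len(q),np.percentile(q,3,0).round(1)[:2],np.percentile(q,97,0).round(1)[:2])
E
```

```text
time: 11.85
position: [0.4165, 0.0021, 0.1527]
tool_rot: [1.0, -0.023, -0.001, -0.0]
ft_force: [0.3, 0.2, 0.1]
grip_width: 0.0437
grip_force: 0.0
time: 12.35
position: [0.4196, -0.1632, 0.2446]
tool_rot: [1.0, -0.025, 0.004, 0.003]
ft_force: [0.8, 0.1, 0.1]
grip_width: 0.0434
grip_force: 0.0
p1 484 [407.8   2.6]
((408.3348388671875, 2.153339385986328), (32.14268112182617, 84.19410705566406), 89.12500762939453)
p2 477 [442.8  85.6]
((441.6319885253906, 85.6530990600586), (30.608362197875977, 83.21573638916016), 88.93099975585938)
p3 503 [384.9  62.4]
((384.34490966796875, 60.7442741394043), (86.26805877685547, 30.944944381713867), 87.63755798339844)
p4 469 [465.1  23.8]
((465.2257385253906, 23.89836311340332), (80.42528533935547, 30.45424461364746), 87.33403015136719)
top 76 100 [656.2  91.6] [689.2 126.4]
top 88 67 [648.1  93.2] [683.8 123.4]
top 100 39 [646.   95.5] [663.1 122. ]
top 112 44 [634.8  95.6] [653.5 121.8]
top 124 38 [623.9  96.1] [645.8 120.7]
top 136 50 [612.2  96.4] [637.4 121.3]
top 148 62 [595.3  96.3] [629.4 122.1]
top 160 141 [595.4  97.8] [620.3 123.2]
top 172 5 [610.4 101.7] [612.7 115.1]
side 76 167 [644.3  93.3] [689.9 128. ]
side 88 117 [636.   97.5] [686.7 125.3]
side 100 103 [625.8 108.2] [660.1 125.1]
side 112 90 [621.8 117.9] [651.3 125. ]
side 124 93 [613.8 119.1] [643.7 125.3]
side 136 91 [604.8 118.8] [635.9 125.7]
side 148 98 [596.9 110.7] [627.5 125.4]
side 160 112 [597.4 100.5] [618.9 125.2]
```

View pics/t5.png

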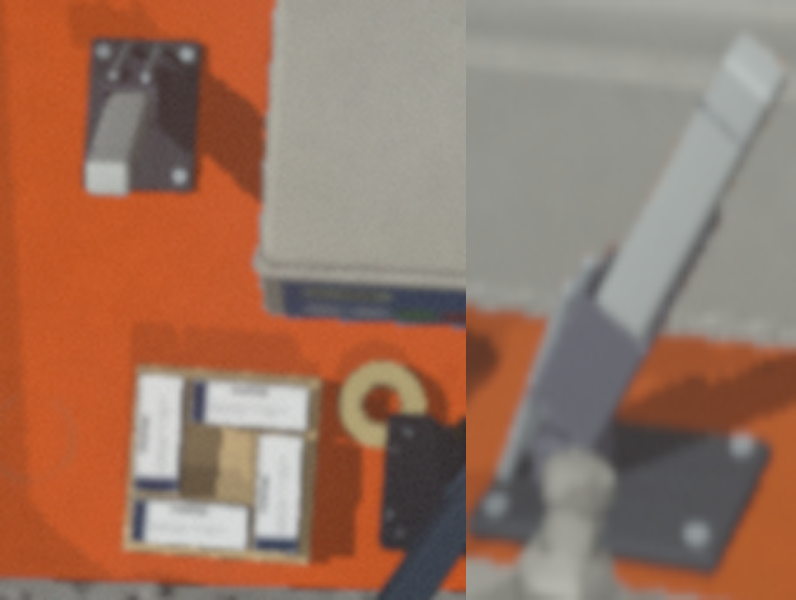

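The ring is closed, with even gaps all round. The holster crop shows the reader leaning towards the robot, with a dark slot at its foot. Next I'll work out the reader axis and check the gripper body's clearance from the centrifuge's left side.

```bash
python3 - <<'E'
from m import *
C=cloud('top',np.load('last_top.npz')['d']);S=cloud('side',np.load('last_side.npz')['d'])
for n,A in(('top',C),('side',S)):
  P=A.reshape(-1,3)*1000
  for x in range(540,680,20):
    q=P[(abs(P[:,0]-x)<10)&(P[:,1]>-60)&(P[:,1]<70)&(P[:,2]>60)&(P[:,2]<220)]
    if len(q): print(n,x,'ymax',q[:,1].max().round(),'zmax',q[:,2].max().round(),'zmax y>10',q[q[:,1]>8][:,2].max().round() if (q[:,1]>8).any() else None)
# gripper body extents
P=C.reshape(-1,3)*1000; q=P[(abs(P[:,1]+163)<160)&(abs(P[:,0]-420)<60)&(P[:,2]>280)&(P[:,2]<330)]
if len(q): print('body',q.min(0).round(),q.max(0).round())
# reader axis by PCA edges: points of the top(upper) face, the +x/up side and +y side
P=S.reshape(-1,3)*1000; q=P[(P[:,0]>590)&(P[:,0]<665)&(P[:,1]>112)&(P[:,1]<140)&(P[:,2]>95)&(P[:,2]<150)]
n=np.linalg.svd(q-np.median(q,0),full_matrices=False)[2][2]; print('y-face median',np.median(q,0).round(1),'normal',n.round(3))
P=C.reshape(-1,3)*1000; q=P[(P[:,0]>590)&(P[:,0]<665)&(P[:,1]>98)&(P[:,1]<120)&(P[:,2]>98)&(P[:,2]<160)]
t=(q-[631,109.5,124])@[.825,0,.5635]; q=q[(t>5)&(t<18)]
n=np.linalg.svd(q-np.median(q,0),full_matrices=False)[2][2]; print('upface',len(q),np.median(q,0).round(1),n.round(3))
P=C.reshape(-1,3)*1000;q=P[(P[:,0]>585)&(P[:,0]<630)&(P[:,1]>90)&(P[:,1]<132)&(P[:,2]>150)&(P[:,2]<178)]
print('end',len(q),np.median(q,0).round(1),np.percentile(q,[2,98],axis=0).round(1))
v,u=np.nonzero((abs(C[...,0]-.672)<.075)&(abs(C[...,1]-.1)<.06)&(abs(C[...,2]-.008)<.004))
print(cv2.minAreaRect((C[v,u,:2]*1000).astype(np.float32)))
E
```

```text
top 540 ymax 17.0 zmax 121.0 zmax y>10 115.0
top 560 ymax 19.0 zmax 147.0 zmax y>10 144.0
top 580 ymax 15.0 zmax 149.0 zmax y>10 146.0
top 600 ymax 12.0 zmax 149.0 zmax y>10 142.0
top 620 ymax 14.0 zmax 150.0 zmax y>10 142.0
top 640 ymax 12.0 zmax 148.0 zmax y>10 142.0
top 660 ymax 12.0 zmax 149.0 zmax y>10 141.0
side 540 ymax 18.0 zmax 115.0 zmax y>10 100.0
side 560 ymax 20.0 zmax 143.0 zmax y>10 141.0
side 580 ymax 17.0 zmax 144.0 zmax y>10 142.0
side 600 ymax 17.0 zmax 144.0 zmax y>10 142.0
side 620 ymax 16.0 zmax 144.0 zmax y>10 141.0
side 640 ymax 14.0 zmax 143.0 zmax y>10 141.0
side 660 ymax 15.0 zmax 143.0 zmax y>10 141.0
body [ 404. -255.  301.] [457. -69. 330.]
y-face median [629.6 122.9 122.1] normal [-0.025  0.998 -0.049]
upface 156 [637.3 109.3 131.3] [ 0.821 -0.011  0.571]
end 177 [607.5 109.5 158.5] [[595.   96.5 150.7]
 [623.6 123.3 166.6]]
((670.7774658203125, 101.04698181152344), (147.49085998535156, 117.1871566772461), 1.767638087272644)
```

The axis is resolved: A=(627.5,109.5,124.5), u=(−.565,.013,.825), lean about 0.6, and A is 111 mm above the window. I'll grip at 125 mm, TCP (619.4,109.7,136.3), which keeps the gripper body about 12 mm above the centrifuge corner. First the approach over the slab side.

```bash
python3 -m handwheel '{"hand":[0.7,0.7,0.7,0.7,0.7,0.7,0.7,0.7,0.7,0.7,0.7,0.7],"translation":[[5,27,4],[11,55,8],[16,82,12],[22,110,16],[28,137,20],[33,165,24],[38,192,28],[44,220,32],[50,247,36],[56,274,40],[60,274,40],[60,274,40]],"turn":[[0,0,0],[0,0,0.01],[0,0,0.027],[-0.003,-0.1,0.027],[-0.007,-0.2,0.027],[-0.01,-0.3,0.027],[-0.014,-0.4,0.027],[-0.018,-0.5,0.027],[-0.0217,-0.6,0.027],[-0.0217,-0.6,0.027],[-0.0217,-0.6,0.027],[-0.0217,-0.6,0.027]]}' 40; python3 -m handwheel '{"hand":[0.7,0.7,0.7],"translation":[[0,0,0],[0,0,0],[0,0,0]],"turn":[[0,0,0],[0,0,0],[0,0,0]]}'; python3 - <<'E'
from h import *
from scipy.spatial.transform import Rotation as R
o=robot.get_obs(); r=R.from_quat(o['tool_rot']); z=np.array([.565,-.013,-.825]); y=np.array([-.0227,-1,0]); y-=z*(y@z); y/=np.linalg.norm(y)
T=R.from_matrix(np.c_[np.cross(y,z),y,z/np.linalg.norm(z)])
print(o['position'],r.as_matrix().round(3),'turn to go',(T*r.inv()).as_rotvec().round(4),'shift',([574.2,110.7,202.3]-o['position']*1000).round(1),o['q'].round(2))
E
```

```text
time: 13.45
position: [0.4759, 0.1189, 0.2808]
tool_rot: [0.956, -0.006, 0.295, 0.003]
ft_force: [0.6, 0.3, 0.7]
grip_width: 0.0611
grip_force: 0.0
time: 13.7
position: [0.4765, 0.1155, 0.2809]
tool_rot: [0.956, -0.009, 0.295, 0.004]
ft_force: [0.4, 0.3, -0.6]
grip_width: 0.0611
grip_force: 0.0
[0.47652621 0.11550916 0.28091283] [[ 0.826 -0.02   0.563]
 [-0.015 -1.    -0.013]
 [ 0.563  0.002 -0.826]] turn to go [ 0.0017 -0.0022 -0.0028] shift [ 97.7  -4.8 -78.6] [ 0.03  0.15  2.11 -0.1   0.28  1.7 ]
```

```bash
python3 -m handwheel '{"hand":[0.7,0.7,0.7,0.7,0.7,0.7,0.7,0.7],"translation":[[20,-1,-16],[40,-2,-32],[60,-3,-48],[80,-4,-64],[98,-5,-79],[98,-5,-79],[98,-5,-79],[98,-5,-79]],"turn":[[0,0,0],[0,0,0],[0,0,0],[0,0,0],[0,0,0],[0,0,0],[0,0,0],[0,0,0]]}'; python3 - <<'E'
from m import *
p,d,i=cam('top'); ps,ds,_=cam('side')
cv2.imwrite('pics/a6.png',np.hstack([cv2.resize(p[150:260,215:315],(420,462),interpolation=cv2.INTER_CUBIC),cv2.resize(ps[200:330,230:330],(355,462))])[:,:,::-1])
print(robot.get_obs()['position'])
E
```

```text
time: 14.37
position: [0.5743, 0.1102, 0.2024]
tool_rot: [0.955, -0.009, 0.295, 0.004]
ft_force: [-0.0, 1.2, 0.3]
grip_width: 0.0607
grip_force: 0.0
[0.57436807 0.1106411  0.20331719]
```

View pics/a6.png

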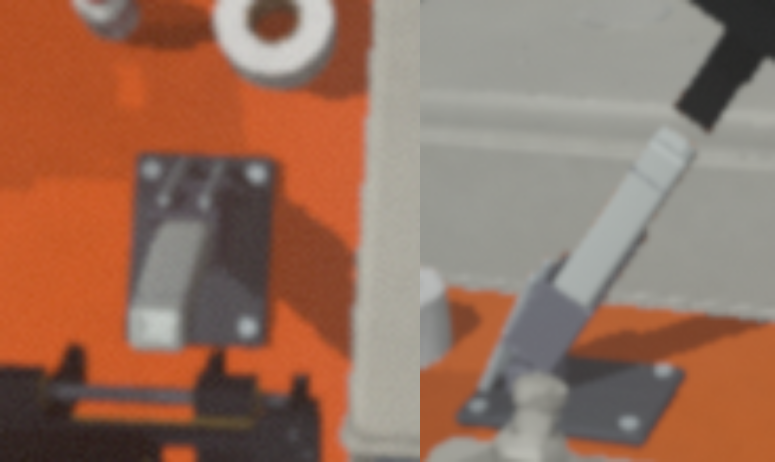

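The fingers straddle the bar's end and line up with its slope: the top view has fingers at x≈75 and 217 and the bar at 128–182. Sliding down the axis and gripping.

```bash
python3 -m handwheel '{"hand":[0.7,0.7,0.7,0.7,0.7,0.7,0,0,0,0,0,0],"translation":[[11,0,-16.5],[22.5,-0.5,-33],[34,-1,-49.5],[45,-1,-66],[45,-1,-66],[45,-1,-66],[45,-1,-66],[45,-1,-66],[45,-1,-66],[45,-1,-66],[45,-1,-66],[45,-1,-66]],"turn":[[0,0,0],[0,0,0],[0,0,0],[0,0,0],[0,0,0],[0,0,0],[0,0,0],[0,0,0],[0,0,0],[0,0,0],[0,0,0],[0,0,0]]}' 40
```

```text
time: 15.47
position: [0.6201, 0.1101, 0.1383]
tool_rot: [0.955, -0.009, 0.296, 0.004]
ft_force: [1.0, -0.0, 0.7]
grip_width: 0.0288
grip_force: 0.3
```

```bash
python3 -m handwheel '{"hand":[0,0,0,0],"translation":[[0,0,0],[0,0,0],[0,0,0],[0,0,0]],"turn":[[0,0,0],[0,0,0],[0,0,0],[0,0,0]]}'; python3 -m handwheel '{"hand":[0,0,0,0,0,0,0,0,0,0],"translation":[[-3,0,4],[-8.5,0,12.4],[-17,0,25],[-28,1,41],[-40,1,58],[-51,1,74.5],[-62,1.5,91],[-74,2,108],[-85,2,124],[-85,2,124]],"turn":[[0,0,0],[0,0,0],[0,0,0],[0,0,0],[0,0,0],[0,0,0],[0,0,0],[0,0,0],[0,0,0],[0,0,0]]}'
```

```text
time: 15.8
position: [0.6202, 0.11, 0.1383]
tool_rot: [0.955, -0.009, 0.296, 0.004]
ft_force: [-3.1, -0.5, 6.7]
grip_width: 0.028
grip_force: 40.0
time: 16.63
position: [0.5339, 0.1123, 0.2636]
tool_rot: [0.955, -0.009, 0.297, 0.004]
ft_force: [0.9, -0.5, -1.4]
grip_width: 0.0275
grip_force: 40.0
```

```bash
python3 -m handwheel '{"hand":[0,0,0,0,0,0,0,0,0,0,0,0],"translation":[[-4,-3,2],[-12,-8,4],[-24,-15,6],[-36,-23,8],[-48,-31,8],[-60,-39,8],[-72,-47,8],[-84,-54,8],[-95,-60,8],[-104,-65,8],[-109,-68.5,8],[-109,-68.5,8]],"turn":[[0.001,0.04,0],[0.002,0.1,0],[0.004,0.16,0],[0.005,0.22,0],[0.006,0.28,0],[0.008,0.34,0],[0.009,0.4,0],[0.01,0.46,0],[0.012,0.52,0],[0.013,0.57,0],[0.0137,0.603,0],[0.0137,0.603,0]]}';python3 -m handwheel '{"hand":[0,0,0,0],"translation":[[0,0,0],[0,0,0],[0,0,0],[0,0,0]],"turn":[[0,0,0],[0,0,0],[0,0,0],[0,0,0]]}'; python3 - <<'E'
from m import *
from scipy.spatial.transform import Rotation as R
o=robot.get_obs(); print(o['position'],R.from_quat(o['tool_rot']).as_matrix()[:,2].round(3))
ps,ds,_=cam('side'); S=cloud('side',ds)*1000
v,u=np.mgrid[:480,:640]
m=(abs(S[...,0]-425)<60)&(abs(S[...,1]-45)<40)&(S[...,2]>70)&(S[...,2]<250)
P=S[m]
for z in range(100,250,15):
    q=P[abs(P[:,2]-z)<7.5]
    if len(q): print(z,len(q),np.percentile(q,[3,97],axis=0).round(1).tolist())
cv2.imwrite('pics/s7.png',cv2.resize(ps[130:330,330:480],None,fx=3,fy=3)[:,:,::-1])
E
```

```text
time: 17.63
position: [0.427, 0.0427, 0.268]
tool_rot: [1.0, -0.01, -0.002, -0.0]
ft_force: [-0.3, -0.2, -1.6]
grip_width: 0.0277
grip_force: 40.0
time: 17.97
position: [0.4264, 0.0436, 0.2687]
tool_rot: [1.0, -0.009, -0.002, -0.0]
ft_force: [0.4, 0.4, -2.3]
grip_width: 0.0278
grip_force: 40.0
[0.42642255 0.04364724 0.26872109] [-0.003  0.001 -1.   ]
145 37 [[413.8, 53.2, 146.7], [435.7, 59.0, 152.1]]
160 106 [[413.1, 44.1, 153.2], [436.2, 60.3, 167.1]]
175 104 [[413.3, 51.0, 168.1], [436.9, 59.0, 181.3]]
190 110 [[413.4, 51.7, 182.8], [437.2, 59.9, 196.9]]
205 112 [[413.1, 42.1, 198.2], [435.9, 60.0, 211.9]]
220 115 [[412.0, 44.4, 213.1], [436.4, 59.9, 226.8]]
235 122 [[412.9, 40.0, 228.3], [437.0, 59.9, 241.7]]
```

View pics/s7.png

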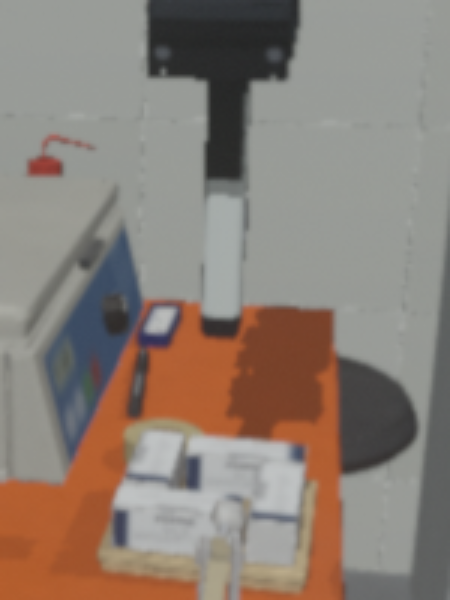

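The reader hangs upright with its black window end down at about z 0.145, centred at (425, 45). The four cartons are in place. Handing in.

```bash
python3 -c "
from rig import hand_in
print(hand_in())"
```

```text
the job is handed in; nothing more can be done
None
```

The job is handed in, with no verdict returned: both cartons measured within about 3 mm of their places, closing the ring, and the reader is held still and upright, window down, about 10 cm above the middle of the layer.

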